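# Tighten the bench-pin clamp nut by hand, then with the spanner

## Task

Clamp the wooden bench pin: with the fingers, turn the hex nut on top of its steel clamp clockwise until it is finger-tight, then use the larger spanner, the one that fits it, to tighten the nut about another eighth of a turn. Lay the spanner back down flat on the black rubber mat without dropping it, and leave the small spanner and the other things on the bench where they are.

Things in the scene. Friction and masses are not known exactly. Their poses are not given: they have to be found in the camera images.
- clamp: fixed dark steel bench-pin clamp, 85 x 95 mm, its top plate 36 mm above the bench, with a wooden bench pin (30 mm high at its top face) reaching 190 mm from the stud towards its own -x. Origin on the bench under the axis of the stud, z up. A washer (46 mm diameter) lies on the plate up to 40 mm; the 20 mm stud stands upright through the nut and ends 73 mm above the bench
- hexnut: plain steel hex nut, captive on the clamp's stud, 32 mm across flats, 37 mm across corners, 24 mm high. Origin on the stud axis at its underside, 40 mm above the bench; z up; the flats face the nut's own x axis and every 60 degrees from it. It turns but does not rise or sink
- finger_turn (a joint): free-running turn of the nut, clockwise seen from above positive, rad: starts between 0.2 and 0.8 and comes to its stop at 1.6, which is finger-tight; little torque (0.04 N m). The nut's total clockwise turn is finger_turn + wrench_turn
- wrench_turn (a joint): stiff turn of the nut beyond finger-tight, clockwise from above positive, rad: 0 at the start, an eighth of a turn is 0.79; needs 0.25 N m and stays where it is left
- mat: fixed black rubber mat, 260 (its x) x 190 (its y) x 3 mm, origin at the centre of its underside on the bench
- spanner_large: steel open-ended spanner that fits the nut, 10 mm thick, 0.28 kg. Origin at its underside, mid-jaw (on the nut axis when seated); +x points out of the jaw, z up. Mouth 34 mm wide, 17 mm deep behind the origin; prongs end 22 mm ahead of it; head 60 mm wide, x = 22 to -43 mm; handle 20 mm wide, on to x = -185 mm; centre of mass near x = -55 mm
- spanner_small: smaller steel open-ended spanner for a 17 mm nut, 7 mm thick, same axes, handle 13 mm wide to x = -142 mm; does not fit, leave alone
- bangle: plain brass bangle lying flat, 64 mm outside diameter, 8 mm high; leave alone
- jar: amber glass jar with a steel cap, 48 mm diameter, 50 mm high, origin at its underside; leave alone
- dapping_block: 50 mm steel doming cube with four shallow round dimples on top; leave alone
- pliers: pliers with blue grips lying flat, about 165 mm long, 14 mm high, 55 mm over the grips; leave alone
- calipers: sliding calipers lying flat, 170 mm long, 10 mm high; leave alone
- flat_file: flat file with a round wooden handle, 255 mm long, 20 mm high; leave alone
Mind the look-alikes: they are no part of the job. Leave any red look-alike of the spanner_large alone.

How it is judged:
On the way, in this order (a step that is already met when the one before it is completed fails the run):
1. the nut is turned finger-tight by the fingers (value of joint finger_turn above 1.5 rad and contact force between the fingers and hexnut above 0.5 N), for 0.1 s.
2. the nut is tightened further with the large spanner on it (value of joint wrench_turn above 0.5 rad and contact force between spanner_large and hexnut above 1 N), for 0.05 s.
At the end, for the whole second after the job is handed in: the nut is finger-tight (finger_turn above 1.4) and 0.5 to 1.2 rad beyond it (wrench_turn); the large spanner lies flat (within 0.1 rad) and still on the mat, its jaw (origin) over the mat to within 10 mm past the ends and 5 mm past the sides and below 10 mm; everything released (value of joint finger_turn above 1.4 rad and value of joint wrench_turn between 0.5 and 1.2 rad and height (world z) of spanner_large below 0.01 m and angle between spanner_large's own z axis and vertical below 0.1 rad and x of spanner_large in the frame of mat between -0.14 and 0.14 m and y of spanner_large in the frame of mat between -0.1 and 0.1 m and linear speed of spanner_large below 0.02 m/s); the robot touches nothing.
It fails at once if the fingers turn or touch the nut once it is more than 0.35 rad past finger-tight (that is the spanner's work) (value of joint wrench_turn above 0.35 rad and contact force between the fingers and hexnut above 0.5 N).
It fails at once if the nut is overtightened (wrench_turn above 1.4 rad) (value of joint wrench_turn above 1.4 rad).
It fails at once if the large spanner is dropped (falls faster than 0.7 m/s out of the fingers) (contact force between the fingers and spanner_large below 0.1 N and linear speed of spanner_large above 0.7 m/s).
It fails at once if the small spanner or another bystander is moved more than 40 mm (distance of any of spanner_small, bangle, jar, dapping_block, pliers, calipers, flat_file from where it was at the start of the episode above 0.04 m).
It also fails if it takes over 61 s, if anything falls off the work surface, if the arm or the gripper's body presses on something with over 40 N, if the wrist force passes 120 N, or if a joint passes its speed limit or range.

## Robot

A 6-joint arm with a two-finger parallel gripper is mounted at the origin on the work surface. World frame = base frame: x ahead of the robot, y to its left, z up, the work surface at z = 0. Lengths are in m, angles in rad, forces in N, time in s.
With the tool pointing down it reaches from about 0.25 to 0.775 m from the base axis. Payload 4 kg.
Tool frame: the origin (TCP) lies at the centre of the arm's flange, where the gripper is bolted on; the fingertips stand 199 mm ahead of it and the grasp point (between the pads) lies 180 mm ahead of it; z points along the fingers, y is the line along which they close (so a half turn about z gives the same grasp; the last joint's range is limited). The gripper opens to 94 mm and grips with 3 to 60 N. Pads are 16 mm wide; open, the fingers measure 119 mm over their backs; the gripper's body (75 mm by 177 mm) begins 78 mm behind the grasp point.
Start: joints at [-1.21, 0.087, 1.371, -0, 1.684, -0.103], TCP at [0.246, -0.492, 0.405] pointing down, gripper open.
Joint ranges: [-3.1, 3.1], [-0.76, 2.03], [0.27, 2.55], [-1.08, 4.22], [0.17, 2.65], [-2.57, 2.57]. Speed limits (rad/s): [2.79, 2.79, 3.14, 3.14, 3.14, 3.14].

## Interface

Orientations are given as [roll, pitch, yaw] about the fixed x, y, z axes, in that order (R = Rz(yaw) Ry(pitch) Rx(roll)).
In Python, from bench import robot gives the robot as it stands. The module is installed in compiled form; this text tells all that it offers.
- The arm moves only by the tool play_rows, never from a script. Its argument "rows" is a list of rows, each a list of 5 numbers: the opening, from 0 (shut) to 1 (fully open), then the shift along the tool's x, y, z scaled (see below), then the turn about the tool's z scaled (see below). A call has 1 to 12 rows; each row shifts and turns the commanded pose from where the row before left it, along the tool's axes as they then stand; what a row does not reach is not made up. The controller multiplies each number of a shift by 15 cm and each number of a turn by pi rad. A row lasts 1/8 s, in which the tool goes at most 62.5 mm and 10.7 degrees, less where a joint would pass 70% of its speed; a pose out of reach is approached as far as the arm can. A call with a number of a shift or a turn outside -1 to 1 is refused whole. A call with a gripper value outside its range is refused whole. The fingers move at their own pace and stop on an object; "grip_force" is the grip in N (left out, the last holds). Time passes only in rows, so rows that do not move let the fingers close. It gives the time, the measured TCP pose, the force, the opening and the grip force at its end, in the units of the state.
- robot.get_state(): the state, without advancing time (a new reading comes with each control period).
- robot.camera(name): name is "scene" or "top" or "wrist"; returns the picture (400x640x3 uint8, blue, green, red); there is no depth.
- robot.get_calibration(name): a dict with "fx", "fy", "cx", "cy" (pixels), "k1" (the pictures are not rectified: a ray, as slopes to the right and down, at radius r is drawn at 1 + k1 r^2 times it, then the intrinsics apply), "extrinsics" (4x4, takes a point from camera to world coordinates); the wrist camera has in their place "hand_eye" (4x4, takes a point from camera to tool coordinates, whose origin is the TCP and whose axes are the flange's). Camera axes: x right, y down, z forward; pixel columns grow to the right and rows downward; lengths in m; the calibration is good to about 2 mm. A picture is of the moment at which its call begins: read the wrist's pose just before it. get_calibration takes no time and is no camera call.
- robot.finish_job(): hands the job in; it is judged then, once.
Trained networks look in the newest picture that a camera, given by its name, has taken for a name from the list of things; names that differ only in an ending like _2 or _b are one class to them, and where a whole thing is asked for, a point or a joint stands for the part that bears it (a point fixed in the world has none). Each returns a list of dicts, best first, with "score" (0 to 1); they miss things now and then, are a little off and sometimes report something else, mostly with a low value. They report only what shows in the picture. A call takes as long as a camera call. They do not tell look-alikes from the thing itself.
- robot.boxes_of(query, camera): "centre" ([x, y, z] in m, in the coordinates of the camera as it stood for that picture, good to about 4 mm: the middle of the surface that is visible of it).
- robot.masks_of(query, camera): "region" (400x640 bool, what is visible of it).
The state is a dict: "clock": time; "joint_positions": joint angles; "joint_velocities": joint speeds; "effort": joint torques, N m; "position": TCP position; "ee_rot": TCP orientation; "wrist_force": force on the tool from outside, world axes, zero at the start; "wrist_torque": the same for the moment, N m; "gripper_width": finger opening in m; "grip_force": force on a finger pad.
Only numpy, scipy, OpenCV 4.12 (cv2) and the standard library are available. Lean on these libraries where they do the work, as an engineer would, in place of code of your own. Each camera call takes 0.05 s, during which the arm holds its last target. There are 200 camera calls.

## Working session

There is one attempt and no reset: what is moved stays moved. The work goes in short steps, Python scripts to look and compute and a tool call to move; the robot and the scene stay as the last step left them, time stands still between calls to the robot, and variables do not carry over. Pictures are saved under pics/ and viewed, at most 13 in all, crops included, and the job is handed in when it is done.

Besides the shell and the picture viewer there is one more tool, called by a JSON object that holds its "op" and its "data". play_rows: Moves the arm, as the interface text tells. Its arguments: {"type":"object","properties":{"rows":{"type":"array","items":{"type":"array","items":{"type":"number","minimum":-1,"maximum":1}}},"grip_force":{"type":"number"}},"required":["rows"]}

```bash
mkdir -p pics; cat > h.py <<'E'
import numpy as np, cv2
from scipy.spatial.transform import Rotation as R
from bench import robot
def T_cam(name, st=None):
    c=robot.get_calibration(name)
    if name!='wrist': return c,np.array(c['extrinsics'])
    T=np.eye(4);T[:3,:3]=R.from_euler('xyz',st['ee_rot']).as_matrix();T[:3,3]=st['position']
    return c,T@np.array(c['hand_eye'])
def K(c): return np.array([[c['fx'],0,c['cx']],[0,c['fy'],c['cy']],[0,0,1]]),np.array([c['k1'],0,0,0])
def to_plane(px,z,c,T):
    k,d=K(c);n=cv2.undistortPoints(np.array(px,float).reshape(-1,1,2),k,d).reshape(-1,2)
    r=np.c_[n,np.ones(len(n))]@T[:3,:3].T
    return T[:3,3]+r*((z-T[2,3])/r[:,2:3])
def proj(P,c,T):
    k,d=K(c);Ti=np.linalg.inv(T)
    return cv2.projectPoints(np.array(P,float).reshape(-1,1,3),cv2.Rodrigues(Ti[:3,:3])[0],Ti[:3,3],k,d)[0].reshape(-1,2)
E
python3 - <<'E'
from h import *
st=robot.get_state();print(st)
for n in('top','scene'):
    im=robot.camera(n);cv2.imwrite(f'pics/{n}0.png',im)
    c,T=T_cam(n);print(n,c['fx'],c['k1'],T.round(3).tolist())
    for q in('spanner_large','spanner_small','hexnut','clamp','mat','jar','dapping_block','pliers','calipers','flat_file','bangle'):
        for b in robot.boxes_of(q,n)[:4]:
            p=T@np.r_[b['centre'],1]; print(n,q,round(b['score'],2),p[:3].round(3),proj(p[:3],c,T).round(0))
E
```

```text
{'clock': 0.0, 'joint_positions': array([-1.21009901e+00,  8.79440846e-02,  1.37224837e+00, -8.78538408e-06,
        1.68358862e+00, -1.03081445e-01]), 'joint_velocities': array([-0.00083808, -0.00026897, -0.00121026, -0.00029337, -0.00140729,
        0.00052848]), 'effort': array([ 8.09630660e-05, -3.40187359e+01, -3.02423072e+01,  7.17314403e-02,
        3.30611563e-02, -1.76494054e-04]), 'position': array([ 0.24599546, -0.49179384,  0.40351265]), 'ee_rot': array([-3.13941495e+00, -2.16500708e-04,  4.63777548e-01]), 'wrist_force': array([-0.67559436, -0.7716158 , -0.17591378]), 'wrist_torque': array([ 0.01541787, -0.0154784 ,  0.02399001]), 'grip_force': 0.0, 'gripper_width': 0.09372706489798383}
top 394.14447586196593 0.0182651851280373 [[0.023, -0.987, 0.162, 0.356], [-1.0, -0.021, 0.012, -0.009], [-0.008, -0.162, -0.987, 1.32], [0.0, 0.0, 0.0, 1.0]]
top spanner_large 0.85 [0.512 0.253 0.015] [[241. 217.]]
top spanner_large 0.82 [0.294 0.483 0.006] [[167. 282.]]
top spanner_small 0.5 [0.544 0.177 0.01 ] [[264. 208.]]
top hexnut 0.69 [ 0.762 -0.157  0.047] [[365. 144.]]
top hexnut
[... 864 characters left out ...]
r_small 0.66 [0.56  0.175 0.008] [[381. 231.]]
scene hexnut 0.61 [ 0.502 -0.173  0.025] [[304. 150.]]
scene hexnut 0.43 [ 0.537 -0.173  0.055] [[295. 150.]]
scene clamp 0.66 [ 0.5   -0.172  0.028] [[304. 150.]]
scene mat 0.84 [0.538 0.218 0.002] [[398. 236.]]
scene mat 0.66 [ 0.781 -0.146  0.051] [[239. 206.]]
scene jar 0.71 [0.783 0.13  0.048] [[312. 268.]]
scene jar 0.22 [ 0.54  -0.165  0.051] [[296. 153.]]
scene dapping_block 0.98 [ 0.782 -0.143  0.052] [[239. 206.]]
scene dapping_block 0.2 [ 0.501 -0.174  0.027] [[304. 150.]]
scene calipers 0.71 [0.527 0.45  0.005] [[473. 285.]]
scene calipers 0.35 [0.562 0.176 0.009] [[381. 231.]]
scene flat_file 0.7 [ 0.527 -0.412  0.004] [[246. 122.]]
```

View pics/top0.png

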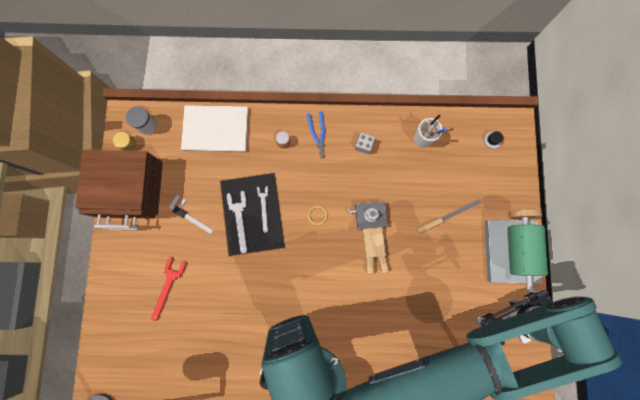

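View pics/scene0.png

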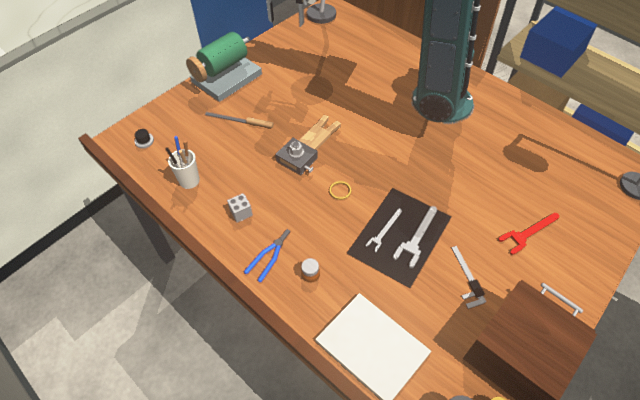

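Candidates for the large spanner in the top picture are the steel one on the mat (241,217), a red look-alike (167,282), and a small spanner (264,208). The description calls for the steel one on the mat. The nut is on the clamp at about (372,215). The bangle and dapping block only drew false hits.

```bash
cat >> h.py <<'E'
def plan(x,y,z,yaw=None):
    st=robot.get_state();M=R.from_euler('xyz',st['ee_rot']).as_matrix()
    d=M.T@(np.array([x,y,z])-st['position']);t=0
    yw=np.arctan2(M[1,0],M[0,0])
    if yaw is not None: t=-(yaw-yw)
    print('units xyz',(d/.15).round(3),'turn',round(t/np.pi,4),'q6',st['joint_positions'][5].round(3),'yaw',yw.round(3),'t',st['clock'])
E
python3 - <<'E'
from h import *
print(np.array(robot.get_calibration('wrist')['hand_eye']).round(3),robot.get_calibration('wrist')['fx'])
im=cv2.imread('pics/top0.png')
a=cv2.resize(im[165:265,210:290],None,fx=5,fy=5,interpolation=cv2.INTER_CUBIC)
b=cv2.resize(im[190:250,345:400],None,fx=7,fy=7,interpolation=cv2.INTER_CUBIC)
o=np.zeros((500,800,3),np.uint8);o[:500,:400]=a;o[:420,400:785]=b;cv2.imwrite('pics/crop0.png',o)
plan(0.45,-0.175,0.40,0.464)
E
```

```text
[[ 0.001 -0.974 -0.227  0.064]
 [ 1.     0.002 -0.    -0.   ]
 [ 0.001 -0.227  0.974  0.02 ]
 [ 0.     0.     0.     1.   ]] 345.55064153017645
units xyz [ 2.161 -1.281  0.031] turn -0.0001 q6 -0.103 yaw 0.464 t 1.2
```

View pics/crop0.png

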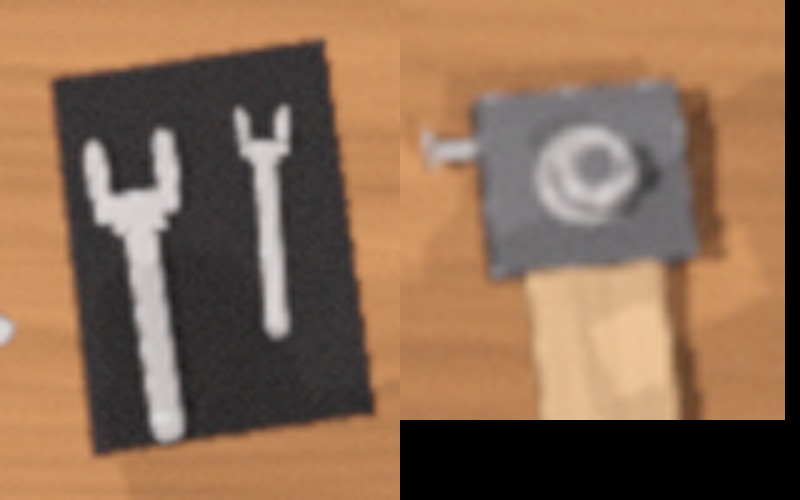

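The crop shows the bare steel large spanner on the mat, with its jaw up at about (135,180). The small spanner is to its right, and the nut is on its washer on the clamp.

{"op": "play_rows", "data": {"rows": [[1,0.27,-0.16,0,0],[1,0.27,-0.16,0,0],[1,0.27,-0.16,0,0],[1,0.27,-0.16,0,0],[1,0.27,-0.16,0,0],[1,0.27,-0.16,0,0],[1,0.27,-0.16,0,0],[1,0.27,-0.16,0,0],[1,0,0,0,0],[1,0,0,0,0]]}}

```text
clock: 2.45
position: [0.4498, -0.1755, 0.4047]
ee_rot: [3.141, 0.001, 0.464]
wrist_force: [-0.6, 0.0, 0.2]
gripper_width: 0.0937
grip_force: 0.0
```

```bash
python3 - <<'E'
from h import *
st=robot.get_state();im=robot.camera('wrist');cv2.imwrite('pics/w1.png',im)
c,T=T_cam('wrist',st);print(st['position'],st['ee_rot'])
for q in('hexnut','clamp'):
    for b in robot.boxes_of(q,'wrist')[:3]:
        p=T@np.r_[b['centre'],1]; print(q,round(b['score'],2),p[:3].round(4),proj(p[:3],c,T).round(0))
E
```

```text
[ 0.4497725  -0.17545795  0.40470664] [3.14106989e+00 6.51445743e-04 4.64085274e-01]
hexnut 0.8 [ 0.5235 -0.1748  0.0633] [[358. 118.]]
clamp 0.8 [ 0.4913 -0.184   0.0381] [[348. 152.]]
```

View pics/w1.png

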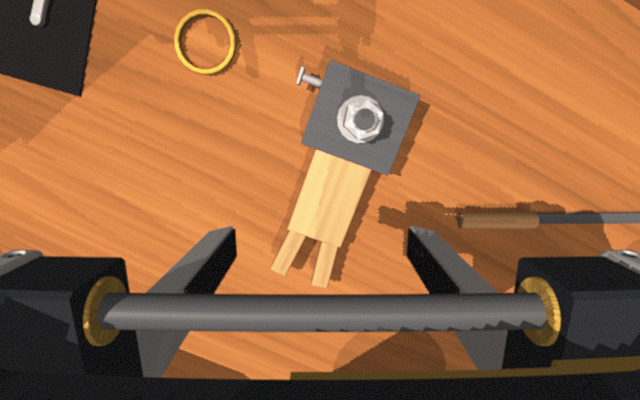

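The wrist view shows the nut at pixel (358,118), the bangle at (205,40) and the bench pin pointing towards the robot. I'll go closer to read the nut's angle.

{"op": "play_rows", "data": {"rows": [[1,0,0,0.22,0],[1,0,0,0.22,0],[1,0,0,0.22,0],[1,0,0,0,0],[1,0,0,0,0]]}}

```text
clock: 3.22
position: [0.45, -0.176, 0.3071]
ee_rot: [3.14, -0.001, 0.463]
wrist_force: [0.0, 0.5, 0.1]
gripper_width: 0.0939
grip_force: 0.0
```

```bash
cat >> h.py <<'E'
def rect(im,c,T,x0,y0,z,half,s):
    # image of plane z: rows = -x world, cols = -y world (up = +x, left=+y), s m/pixel
    n=int(2*half/s);u,v=np.meshgrid(np.arange(n),np.arange(n))
    P=np.stack([x0+half-v*s,y0+half-u*s,np.full(u.shape,z)],-1).reshape(-1,3)
    q=proj(P,c,T).astype(np.float32).reshape(n,n,2)
    return cv2.remap(im,q[...,0],q[...,1],cv2.INTER_CUBIC)
E
python3 - <<'E'
from h import *
st=robot.get_state();im=robot.camera('wrist');cv2.imwrite('pics/w2.png',im)
c,T=T_cam('wrist',st);print(st['position'],T[:3,3])
for q in('hexnut',):
    for b in robot.boxes_of(q,'wrist')[:3]:
        p=T@np.r_[b['centre'],1]; print(q,round(b['score'],2),p[:3].round(4),proj(p[:3],c,T).round(0))
a=rect(im,c,T,.525,-.175,.064,.035,.0001)
b=rect(im,c,T,.525,-.175,.040,.035,.0001)
for o in(a,b):
    for k in range(0,700,100): cv2.line(o,(k,0),(k,5),(0,0,255),2);cv2.line(o,(0,k),(5,k),(0,0,255),2)
cv2.imwrite('pics/n2.png',cv2.resize(np.hstack([a,b]),(800,400),interpolation=cv2.INTER_AREA))
np.save('w2T.npy',T)
E
```

```text
[ 0.4500273  -0.17602979  0.3070666 ] [ 0.50735156 -0.14701197  0.28681968]
hexnut 0.76 [ 0.5184 -0.1778  0.0644] [[372. 127.]]
```

View pics/n2.png

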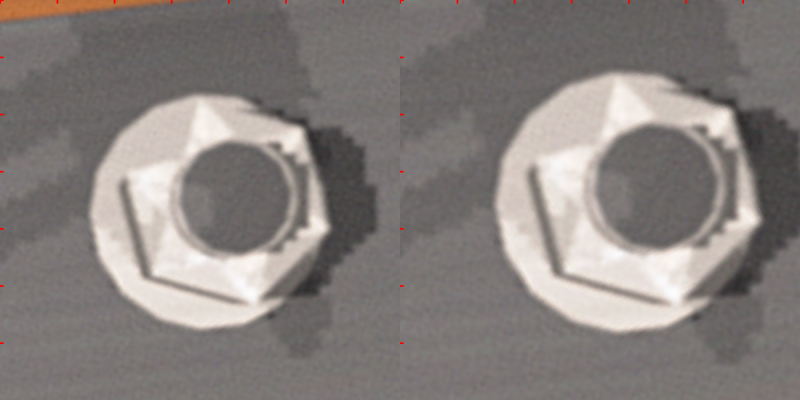

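In the rectified view (0.175 mm per pixel) the hex corners are at (200,98), (303,128), (328,228), (253,302), (147,275) and (123,182). That puts the nut at about (0.5247, -0.1796) with flats at -15°, 45° and 105°, so a gripper yaw of 75° fits.

```bash
python3 -c "
from h import *
plan(.5247,-.1796,.245,np.radians(75))"
```

```text
units xyz [0.432 0.242 0.42 ] turn -0.2692 q6 0.618 yaw 0.463 t 3.325
```

{"op": "play_rows", "data": {"rows": [[1,0.216,0.121,0,0],[1,0.216,0.121,0,0],[1,0,0,0,-0.054],[1,0,0,0,-0.054],[1,0,0,0,-0.054],[1,0,0,0,-0.054],[1,0,0,0,-0.053],[1,0,0,0,0],[1,0,0,0,0]]}}

```text
clock: 4.45
position: [0.5243, -0.1788, 0.3066]
ee_rot: [3.14, 0.0, 1.307]
wrist_force: [0.1, 0.1, -0.3]
gripper_width: 0.0939
grip_force: 0.0
```

```bash
python3 -c "
from h import *
plan(.5247,-.1796,.245,np.radians(75))
print(robot.get_state()['wrist_torque'])
cv2.imwrite('pics/w3.png',robot.camera('wrist'))"
```

```text
units xyz [-0.004  0.003  0.411] turn -0.0008 q6 -0.167 yaw 1.307 t 4.45
[-0.07248709 -0.15340923 -0.0195566 ]
```

View pics/w3.png

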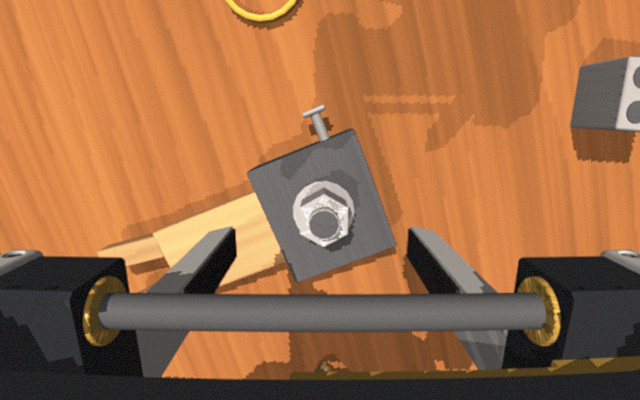

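The nut is centred between the fingers at (323,220), with flats facing left and right.

{"op": "play_rows", "data": {"rows": [[1,-0.004,0.003,0.14,0],[1,0,0,0.14,0],[1,0,0,0.13,0],[1,0,0,0,0],[0,0,0,0,0],[0,0,0,0,0],[0,0,0,0,0],[0,0,0,0,0],[0,0,0,0,0],[0,0,0,0,0]], "grip_force": 8}}

```text
clock: 5.75
position: [0.5244, -0.1794, 0.2442]
ee_rot: [3.142, 0.0, 1.309]
wrist_force: [-0.2, -0.2, 0.2]
gripper_width: 0.0377
grip_force: 0.0
```

```bash
python3 -c "
from h import *
plan(.5247,-.1796,.245);print(robot.get_state())"
```

```text
units xyz [-0.001  0.002 -0.005] turn 0.0 q6 -0.17 yaw 1.309 t 5.75
{'clock': 5.75, 'joint_positions': array([-4.31956245e-01,  1.83013900e-01,  1.58882429e+00, -5.90741446e-05,
        1.36970362e+00, -1.70030240e-01]), 'joint_velocities': array([-8.05269118e-04,  2.13636526e-03,  5.20294834e-04, -5.36273554e-04,
       -7.09986567e-04, -4.59136760e-05]), 'effort': array([-2.60019078e-04, -3.58222854e+01, -2.79928994e+01,  6.87754154e-02,
        2.82480579e-02,  3.46579309e-04]), 'position': array([ 0.52439744, -0.17942747,  0.24418951]), 'ee_rot': array([3.14155234e+00, 6.56527049e-05, 1.30888212e+00]), 'wrist_force': array([-0.18522321, -0.20433615,  0.17891896]), 'wrist_torque': array([-0.05416955, -0.06023112, -0.01478259]), 'grip_force': 0.0, 'gripper_width': 0.03766914313541214}
```

Still closing, so I'll continue, then make the first turns.

{"op": "play_rows", "data": {"rows": [[0,0,0,0,0],[0,0,0,0,0],[0,0,0,0,0]]}}

```text
clock: 6.12
position: [0.5252, -0.1797, 0.2444]
ee_rot: [3.138, 0.0, 1.309]
wrist_force: [4.8, -0.9, -3.7]
gripper_width: 0.0316
grip_force: 8.0
```

{"op": "play_rows", "data": {"rows": [[0,0,0,0,0.03],[0,0,0,0,0.03],[0,0,0,0,0.03],[0,0,0,0,0.03]]}}

```text
clock: 6.62
position: [0.5251, -0.1796, 0.2444]
ee_rot: [3.139, -0.001, 0.929]
wrist_force: [5.1, -1.6, -2.9]
gripper_width: 0.0321
grip_force: 8.0
```

```bash
python3 -c "
from h import *
plan(.5247,-.1796,.245);s=robot.get_state();print(s['wrist_torque'],s['effort'][5],s['gripper_width'],s['grip_force'])"
```

```text
units xyz [-0.002 -0.003 -0.004] turn 0.0 q6 0.21 yaw 0.929 t 6.625
[-0.23572156 -0.98796906  0.03405589] -0.5734829418361187 0.032124863730200584 7.9792653769254684
```

{"op": "play_rows", "data": {"rows": [[0,0,0,0,0.03],[0,0,0,0,0.03],[0,0,0,0,0.03],[0,0,0,0,0.02]]}}

```text
clock: 7.12
position: [0.5251, -0.1796, 0.2443]
ee_rot: [3.139, -0.002, 0.584]
wrist_force: [4.8, -1.1, -2.3]
gripper_width: 0.0324
grip_force: 8.0
```

```bash
python3 -c "
from h import *
plan(.5247,-.1796,.245);s=robot.get_state();print(s['wrist_torque'],s['effort'][5],s['gripper_width'],s['grip_force'])"
```

```text
units xyz [-0.002 -0.002 -0.004] turn 0.0 q6 0.555 yaw 0.584 t 7.125
[-0.2544016  -0.84368315  0.07405677] -0.3225508891046047 0.03235520021800485 7.980234324932098
```

{"op": "play_rows", "data": {"rows": [[0,0,0,0,0.02],[0,0,0,0,0.02]]}}

```text
clock: 7.38
position: [0.5251, -0.1796, 0.2443]
ee_rot: [3.14, -0.002, 0.459]
wrist_force: [5.2, -1.0, -2.0]
gripper_width: 0.0316
grip_force: 8.0
```

```bash
python3 -c "
from h import *
plan(.5247,-.1796,.245);s=robot.get_state();print(s['wrist_torque'],s['effort'][5],s['gripper_width'],s['grip_force'])"
```

```text
units xyz [-0.002 -0.001 -0.004] turn 0.0 q6 0.68 yaw 0.459 t 7.375
[-0.16037428 -0.90187127  0.03107334] -0.36847631447017193 0.03157313794812578 7.980107590556145
```

{"op": "play_rows", "data": {"rows": [[0,0,0,0,0.02],[0,0,0,0,0.02]]}}

```text
clock: 7.62
position: [0.5251, -0.1796, 0.2444]
ee_rot: [3.14, -0.003, 0.333]
wrist_force: [4.6, -1.1, -2.5]
gripper_width: 0.0322
grip_force: 8.0
```

```bash
python3 -c "
from h import *
plan(.5247,-.1796,.245);s=robot.get_state();print(s['wrist_torque'],s['effort'][5],s['gripper_width'],s['grip_force'])"
```

```text
units xyz [-0.003 -0.001 -0.004] turn 0.0 q6 0.806 yaw 0.333 t 7.625
[-0.23047262 -0.90574059  0.0396056 ] -0.368965957313776 0.03223728483328606 7.980053052306175
```

{"op": "play_rows", "data": {"rows": [[0,0,0,0,0.02],[0,0,0,0,0.02]]}}

```text
clock: 7.88
position: [0.5251, -0.1796, 0.2444]
ee_rot: [3.14, -0.003, 0.207]
wrist_force: [4.2, -0.8, -2.3]
gripper_width: 0.0321
grip_force: 8.0
```

```bash
python3 -c "
from h import *
plan(.5247,-.1796,.245);s=robot.get_state();print(s['wrist_torque'],s['effort'][5],s['gripper_width'],s['grip_force'])"
```

```text
units xyz [-0.003 -0.    -0.004] turn 0.0 q6 0.931 yaw 0.207 t 7.875
[-0.11387154 -0.92242851  0.04436645] -0.36895313300192356 0.03208045693237848 7.9801395535469055
```

{"op": "play_rows", "data": {"rows": [[0,0,0,0,0.02],[0,0,0,0,0.02]]}}

```text
clock: 8.12
position: [0.5251, -0.1796, 0.2444]
ee_rot: [3.141, -0.003, 0.082]
wrist_force: [3.2, -1.4, -1.7]
gripper_width: 0.0321
grip_force: 8.0
```

```bash
python3 -c "
from h import *
s=robot.get_state();print(s['wrist_torque'],s['effort'][5],s['gripper_width'],s['grip_force'])"
```

```text
[-0.19353114 -0.6857706   0.1659664 ] -0.3310644719749689 0.032070173035088884 7.999968007206917
```

{"op": "play_rows", "data": {"rows": [[0,0,0,0,0.02],[0,0,0,0,0.02]]}}

```text
clock: 8.38
position: [0.525, -0.1796, 0.2444]
ee_rot: [3.141, -0.002, -0.043]
wrist_force: [3.6, -0.9, -2.0]
gripper_width: 0.0321
grip_force: 8.1
```

```bash
python3 -c "
from h import *
plan(.5247,-.1796,.245);s=robot.get_state();print(s['wrist_torque'],s['effort'][5],s['gripper_width'],s['grip_force'])"
```

```text
units xyz [-0.002  0.    -0.004] turn 0.0 q6 1.182 yaw -0.043 t 8.375
[-0.13993948 -0.77573677  0.26000906] -0.14895400498062372 0.032082285162986654 8.077561408281326
```

Torque rose to 0.26 N m, so the nut has reached its stop. I'll hold a moment, release and back off.

{"op": "play_rows", "data": {"rows": [[0,0,0,0,0],[0,0,0,0,0],[1,0,0,0,0],[1,0,0,0,0],[1,0,0,0,0],[1,0,0,0,0],[1,0,0,-0.2,0],[1,0,0,-0.2,0],[1,0,0,-0.2,0],[1,-0.3,0,-0.3,0],[1,-0.2,0,0,0],[1,0,0,0,0]]}}

```text
clock: 9.88
position: [0.4491, -0.1762, 0.3794]
ee_rot: [3.141, -0.002, -0.043]
wrist_force: [0.2, 0.7, 0.2]
gripper_width: 0.0942
grip_force: 0.0
```

```bash
python3 - <<'E'
from h import *
plan(.45,.26,.45,0)
st=robot.get_state();im=robot.camera('wrist');cv2.imwrite('pics/w4.png',im)
c,T=T_cam('wrist',st);print(proj([.525,-.18,.064],c,T))
a=rect(im,c,T,.525,-.18,.064,.03,.00015)
t=robot.camera('top');c,T=T_cam('top')
b=rect(t,c,T,.52,.22,.01,.14,.0007)
cv2.imwrite('pics/v4.png',np.hstack([a,b]))
for q in('spanner_large','mat','spanner_small'):
    for m in robot.masks_of(q,'top')[:2]:
        r=m['region'];ys,xs=np.nonzero(r);cs=cv2.findContours(r.astype(np.uint8),cv2.RETR_EXTERNAL,cv2.CHAIN_APPROX_NONE)[0]
        k=max(cs,key=cv2.contourArea).reshape(-1,2)
        P=to_plane(k,{'mat':.003,'spanner_large':.013,'spanner_small':.01}[q],c,T)[:,:2].astype(np.float32)
        print(q,round(m['score'],2),len(xs),cv2.minAreaRect(P))
E
```

```text
units xyz [-0.118 -2.905 -0.474] turn -0.0137 q6 1.122 yaw -0.043 t 9.875
[[321.66546269 105.97030596]]
spanner_large 0.82 495 ((0.2692301273345947, 0.4851740896701813), (0.059979844838380814, 0.19980697333812714), 72.0352554321289)
spanner_large 0.62 255 ((0.7771986722946167, -0.15758398175239563), (0.0499858483672142, 0.06308707594871521), 72.65574645996094)
mat 0.8 3864 ((0.5242049694061279, 0.22014719247817993), (0.2671057879924774, 0.19537824392318726), 9.67962646484375)
mat 0.49 251 ((0.7805759310722351, -0.15865284204483032), (0.0503593385219574, 0.06371761113405228), 72.35316467285156)
spanner_small 0.67 139 ((0.536707878112793, 0.17912141978740692), (0.14141987264156342, 0.018577175214886665), 10.624046325683594)
```

View pics/v4.png

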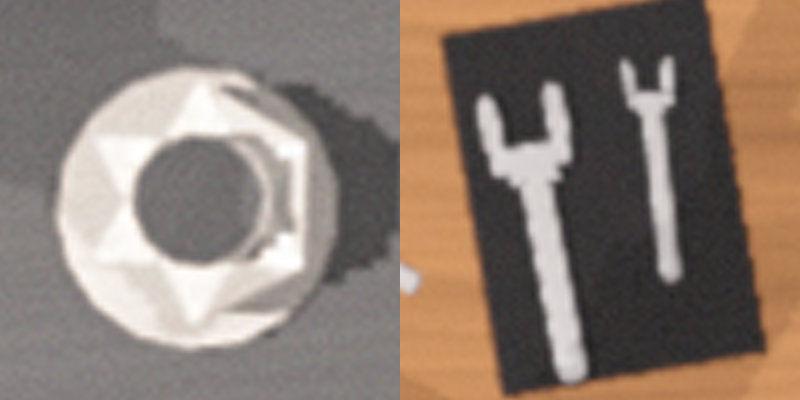

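The nut's corners now point along ±x, at about (200,82) and (200,325). On the mat, the large spanner's jaw tips are at (487,97) and (552,85) and its handle end is at (572,378). I'll move above it for a close measurement.

{"op": "play_rows", "data": {"rows": [[0.6,-0.03,-0.35,-0.02,-0.01],[0.6,-0.03,-0.35,-0.02,-0.01],[0.6,-0.03,-0.35,-0.02,-0.01],[0.6,-0.03,-0.35,-0.02,-0.01],[0.6,-0.03,-0.35,-0.02,-0.01],[0.6,-0.03,-0.35,-0.02,-0.01],[0.6,-0.03,-0.35,-0.02,-0.01],[0.6,-0.03,-0.35,-0.02,-0.01],[0.6,0,0,0,0],[0.6,0,0,0,0],[0.6,0,0,0,0]]}}

```text
clock: 11.5
position: [0.3866, 0.2383, 0.402]
ee_rot: [3.141, 0.001, 0.207]
wrist_force: [-0.5, 0.7, -0.1]
gripper_width: 0.0565
grip_force: 0.0
```

```bash
python3 - <<'E'
from h import *
plan(.42,.245,.40,.2)
st=robot.get_state();im=robot.camera('wrist');cv2.imwrite('pics/w5.png',im)
c,T=T_cam('wrist',st)
a=rect(im,c,T,.49,.245,.013,.12,.0004)
cv2.imwrite('pics/v5.png',a)
for m in robot.masks_of('spanner_large','wrist')[:2]:
    r=m['region'];k=max(cv2.findContours(r.astype(np.uint8),0,1)[0],key=cv2.contourArea).reshape(-1,2)
    P=to_plane(k,.013,c,T)[:,:2].astype(np.float32);print(m['score'],r.sum(),cv2.minAreaRect(P))
E
```

```text
units xyz [0.227 0.002 0.013] turn 0.0023 q6 1.791 yaw 0.207 t 11.5
0.78 3553 ((0.2804412245750427, 0.4771682322025299), (0.06188388168811798, 0.18959984183311462), 73.11158752441406)
0.61 4191 ((0.478492796421051, 0.25256165862083435), (0.17381229996681213, 0.058057863265275955), 12.011802673339844)
```

View pics/v5.png

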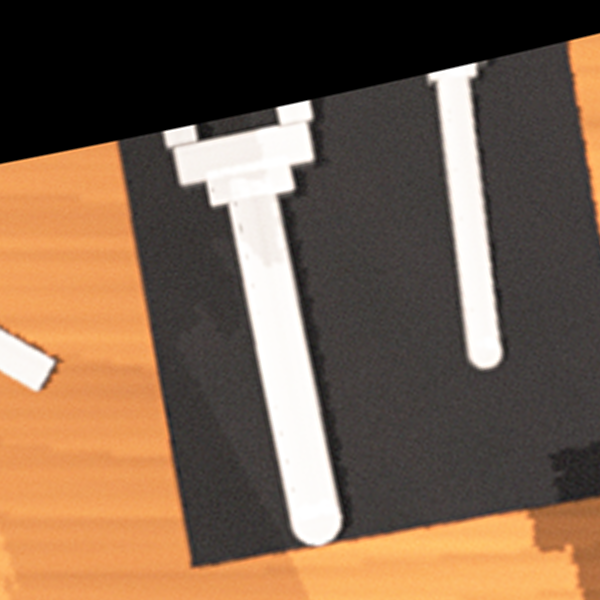

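The spanner's handle centre line runs from (256,210) to (315,510) and the bottom of its mouth is at (237,132). That gives a heading of 11.5° and an origin near (0.574, 0.274), so I'll grasp at spanner x = -95 mm, which is (0.481, 0.255).

```bash
python3 -c "
from h import *
plan(.4807,.2547,.205,np.radians(11.5))"
```

```text
units xyz [0.637 0.021 1.314] turn 0.002 q6 1.791 yaw 0.207 t 11.6
```

{"op": "play_rows", "data": {"rows": [[0.6,0.32,0.01,0.1,0.002],[0.6,0.317,0.011,0.25,0],[0.6,0,0,0.32,0],[0.6,0,0,0.32,0],[0.6,0,0,0.22,0],[0.6,0,0,0.1,0],[0.6,0,0,0,0],[0,0,0,0,0],[0,0,0,0,0],[0,0,0,0,0],[0,0,0,0,0],[0,0,0,0,0]], "grip_force": 40}}

```text
clock: 13.1
position: [0.4804, 0.2553, 0.2065]
ee_rot: [3.14, -0.001, 0.203]
wrist_force: [-0.8, -3.4, 3.3]
gripper_width: 0.0192
grip_force: 40.0
```

{"op": "play_rows", "data": {"rows": [[0,0,0,0,0],[0,0,0,0,0],[0,0,0,-0.05,0],[0,0,0,-0.1,0],[0,0,0,-0.2,0],[0,0,0,-0.3,0],[0,0,0,-0.2,0],[0,0,0,0,0],[0,0,0,0,0]]}}

```text
clock: 14.22
position: [0.4797, 0.2557, 0.3318]
ee_rot: [3.141, 0.003, 0.203]
wrist_force: [-0.1, 0.1, -3.8]
gripper_width: 0.0198
grip_force: 40.0
```

```bash
python3 - <<'E'
from h import *
st=robot.get_state();print(st['wrist_force'],st['wrist_torque'],st['gripper_width'],st['position'])
im=robot.camera('wrist')
c,T=T_cam('wrist',st);p=st['position']
# plane of spanner top: tips z + 8mm
zt=p[2]-.199-.002+.010
print(zt)
a=rect(im,c,T,p[0]+.08,p[1],zt,.09,.0003);cv2.imwrite('pics/v6.png',a);print(p)
E
```

```text
[-0.08458856  0.13246395 -3.79796537] [-0.01417051  0.05502933 -0.04207072] 0.019812206900381015 [0.47967592 0.25569179 0.33182764]
0.1408276374058442
[0.47967592 0.25569179 0.33182764]
```

View pics/v6.png

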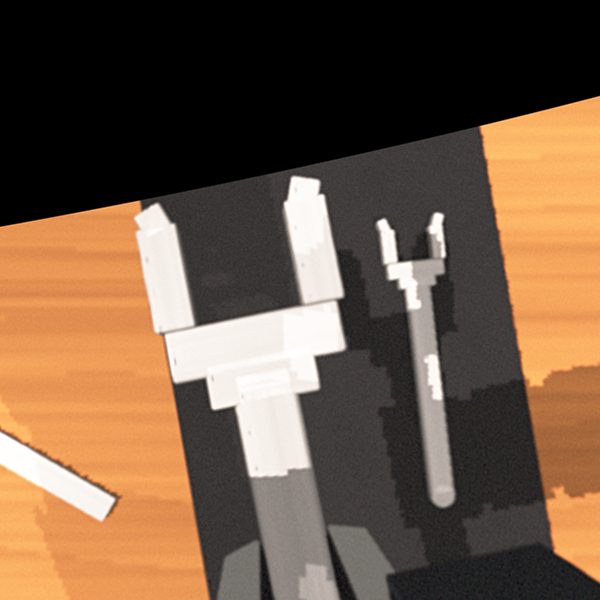

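The large spanner is held level, with its prongs at (165,270) and (310,240). Its origin is 94 mm ahead of the tool with no lateral offset.

```bash
python3 -c "
from h import *
plan(.371,-.1757,.2515,-.026)"
```

```text
units xyz [-1.287  2.67   0.537] turn 0.073 q6 1.753 yaw 0.203 t 14.275
```

{"op": "play_rows", "data": {"rows": [[0,-0.1287,0.267,0,0],[0,-0.1287,0.267,0,0],[0,-0.1287,0.267,0,0],[0,-0.1287,0.267,0,0],[0,-0.1287,0.267,0,0],[0,-0.1287,0.267,0,0],[0,-0.1287,0.267,0,0],[0,-0.1287,0.267,0,0],[0,-0.1287,0.267,0,0],[0,-0.1287,0.267,0,0],[0,0,0,0.1,0.0365],[0,0,0,0.1,0.0365]]}}

```text
clock: 15.78
position: [0.3711, -0.176, 0.301]
ee_rot: [-3.14, 0.003, -0.032]
wrist_force: [-0.2, 0.3, -2.3]
gripper_width: 0.0193
grip_force: 40.0
```

{"op": "play_rows", "data": {"rows": [[0,0,0,0.11,0],[0,0,0,0.11,0],[0,0,0,0,0],[0,0,0,0,0]]}}

```text
clock: 16.27
position: [0.3721, -0.1755, 0.2706]
ee_rot: [3.141, -0.001, -0.025]
wrist_force: [0.2, -0.3, -1.8]
gripper_width: 0.0191
grip_force: 40.0
```

```bash
python3 - <<'E'
from h import *
plan(.371,-.1757,.2515,-.026)
st=robot.get_state();im=robot.camera('wrist');cv2.imwrite('pics/w7.png',im)
c,T=T_cam('wrist',st);p=st['position']
a=rect(im,c,T,.50,-.18,p[2]-.1935,.06,.0003)
b=rect(im,c,T,.50,-.18,.064,.06,.0003)
cv2.imwrite('pics/v7.png',np.hstack([a,b]));print(p)
E
```

```text
units xyz [-0.007  0.002  0.128] turn 0.0002 q6 1.018 yaw -0.025 t 16.275
[ 0.37207847 -0.17546967  0.27063432]
```

View pics/v7.png

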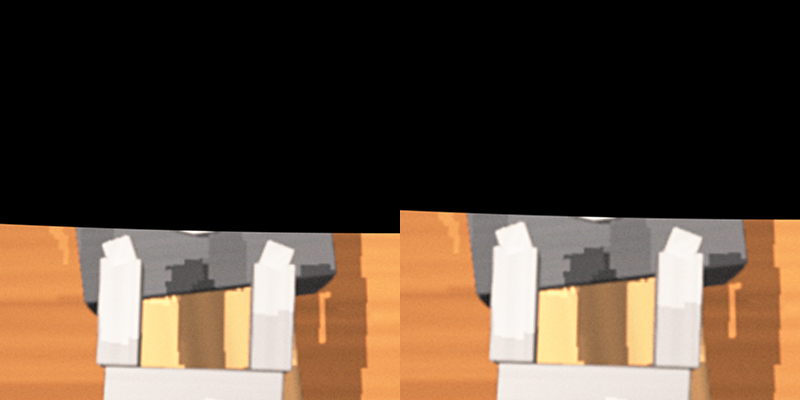

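The spanner prongs straddle the nut's approach line: inner edges at columns 141 and 252, centre line within 1 mm of the nut. I'll descend and slide in gently.

{"op": "play_rows", "data": {"rows": [[0,0,0,0.064,0],[0,0,0,0.064,0],[0,0,0,0,0],[0,0.06,0,0,0],[0,0.06,0,0,0],[0,0.06,0,0,0],[0,0,0,0,0]]}}

```text
clock: 17.2
position: [0.3997, -0.1763, 0.2514]
ee_rot: [3.141, -0.0, -0.026]
wrist_force: [-0.8, -0.1, -3.1]
gripper_width: 0.0194
grip_force: 40.0
```

```bash
python3 - <<'E'
from h import *
plan(.431,-.1772,.2515,-.026)
st=robot.get_state();im=robot.camera('wrist');cv2.imwrite('pics/w8.png',im)
c,T=T_cam('wrist',st);p=st['position'];print(p,st['wrist_force'])
a=rect(im,c,T,.515,-.18,p[2]-.1935,.05,.00025)
cv2.imwrite('pics/v8.png',a)
E
```

```text
units xyz [ 0.209  0.001 -0.001] turn 0.0001 q6 1.051 yaw -0.026 t 17.2
[ 0.39966855 -0.17630429  0.25135046] [-0.80972556 -0.06515976 -3.12800671]
```

View pics/v8.png

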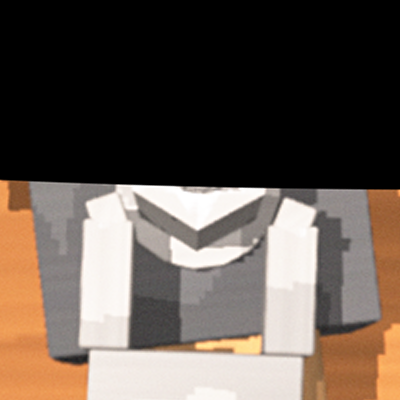

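The nut's near corner at (197,245) is centred between the prongs (inner edges 132 and 266). I'll slide on.

{"op": "play_rows", "data": {"rows": [[0,0.04,0,0,0],[0,0.04,0,0,0],[0,0.04,0,0,0],[0,0,0,0,0]]}}

```text
clock: 17.75
position: [0.4173, -0.1767, 0.2512]
ee_rot: [3.141, -0.0, -0.026]
wrist_force: [-0.2, 0.5, -2.3]
gripper_width: 0.0196
grip_force: 40.0
```

{"op": "play_rows", "data": {"rows": [[0,0.025,0,0,0],[0,0.025,0,0,0],[0,0.025,0,0,0],[0,0,0,0,0]]}}

```text
clock: 18.25
position: [0.4283, -0.177, 0.2512]
ee_rot: [3.141, -0.0, -0.026]
wrist_force: [-0.0, 0.6, -2.8]
gripper_width: 0.0197
grip_force: 40.0
```

```bash
python3 - <<'E'
from h import *
plan(.431,-.1772,.2515,-.026)
st=robot.get_state();print(st['wrist_force'],st['wrist_torque'])
E
```

```text
units xyz [ 0.018  0.001 -0.002] turn -0.0 q6 1.083 yaw -0.026 t 18.25
[-0.03178737  0.59312363 -2.76011575] [-0.03777663  0.04636445  0.0157643 ]
```

No contact force yet, and the jaw is within 3 mm of seated, so it is engaged. Next I'll swing about the nut axis (R = 97 mm).

{"op": "play_rows", "data": {"rows": [[0,0.003,-0.064,0,0.032],[0,0.003,-0.064,0,0.032],[0,0.003,-0.064,0,0.032],[0,0.003,-0.064,0,0.032]]}}

```text
clock: 18.75
position: [0.4365, -0.1395, 0.2511]
ee_rot: [3.141, 0.0, -0.431]
wrist_force: [1.2, -0.5, -3.5]
gripper_width: 0.0192
grip_force: 40.1
```

```bash
python3 - <<'E'
from h import *
plan(.431,-.1772,.2515,-.026)
st=robot.get_state();print(st['wrist_force'],st['wrist_torque'])
y=st['ee_rot'][2];print(st['position'][:2]+.0967*np.array([np.cos(y),np.sin(y)]))
E
```

```text
units xyz [ 0.072  0.244 -0.003] turn -0.1289 q6 1.569 yaw -0.431 t 18.75
[ 1.16402794 -0.51804649 -3.45438213] [-0.01229735  0.00840334  0.30245263]
[ 0.52434554 -0.1798548 ]
```

{"op": "play_rows", "data": {"rows": [[0,0.003,-0.064,0,0.032],[0,0.003,-0.064,0,0.032],[0,0,0,0,0]]}}

```text
clock: 19.12
position: [0.4463, -0.1227, 0.2511]
ee_rot: [-3.141, 0.0, -0.627]
wrist_force: [0.0, 1.0, -2.8]
gripper_width: 0.0194
grip_force: 40.0
```

```bash
python3 - <<'E'
from h import *
st=robot.get_state();print(st['wrist_force'],st['wrist_torque'],st['gripper_width'])
y=st['ee_rot'][2];print(y,st['position'][:2]+.0967*np.array([np.cos(y),np.sin(y)]))
im=robot.camera('wrist')
c,T=T_cam('wrist',st)
for w,z in((0,.064),):
    cv2.imwrite('pics/v9.png',rect(im,c,T,.505,-.17,z,.05,.0002))
E
```

```text
[ 0.00516482  1.03100353 -2.79149254] [ 0.3371132  -0.00854286  0.21068026] 0.01938643621885909
-0.6269412035921713 [ 0.5245961  -0.17940654]
```

View pics/v9.png

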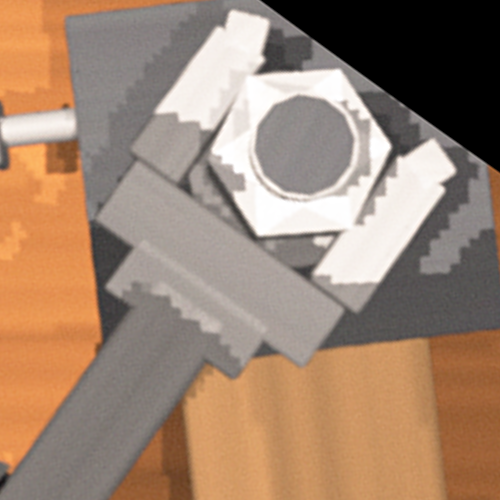

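The nut's corner direction is now about -26.5°, with corners at (340,72), (390,145) and (258,235). It has turned roughly 0.45 rad with the spanner, so I'll go another 0.33, back off the slack and withdraw.

{"op": "play_rows", "data": {"rows": [[0,0.004,-0.071,0,0.035],[0,0.004,-0.071,0,0.035],[0,0.004,-0.071,0,0.035],[0,0,0,0,0],[0,0,0,0,0]]}}

```text
clock: 19.8
position: [0.4687, -0.1006, 0.251]
ee_rot: [-3.141, 0.001, -0.957]
wrist_force: [0.3, 3.4, -2.4]
gripper_width: 0.0193
grip_force: 40.1
```

```bash
python3 - <<'E'
from h import *
st=robot.get_state();print(st['wrist_force'],st['wrist_torque'],st['gripper_width'])
y=st['ee_rot'][2];print(y,st['position'][:2]+.0967*np.array([np.cos(y),np.sin(y)]))
im=robot.camera('wrist');cv2.imwrite('pics/w10.png',im)
c,T=T_cam('wrist',st);a=rect(im,c,T,.525,-.18,.064,.035,.0001);cv2.imwrite('pics/n10.png',a)
# hex angle: correlate hexagon outline with gradient, same for w2 reference
def ang(im,c,T):
    g=cv2.GaussianBlur(cv2.cvtColor(rect(im,c,T,.525,-.18,.064,.035,.0001),6),(0,0),4).astype(float)
    gx=cv2.Sobel(g,6,1,0);gy=cv2.Sobel(g,6,0,1);m=np.hypot(gx,gy);best=[]
    for th in np.radians(np.arange(-30,30,.5)):
      for ox in range(-15,16,5):
       for oy in range(-15,16,5):
        s=0
        for k in range(6):
            nrm=th+np.pi/6+k*np.pi/3;t=np.linspace(-75,75,40)
            dx=160*np.cos(nrm)-t*np.sin(nrm);dy=160*np.sin(nrm)+t*np.cos(nrm)
            u=(350-dy+ox).astype(int);v=(350-dx+oy).astype(int)
            s+=abs(gx[v,u]*np.sin(nrm)+gy[v,u]*np.cos(nrm)).sum()
        best.append((s,np.degrees(th),ox,oy))
    return sorted(best)[::-1][:3]
print(ang(im,c,T))
E
```

```text
[ 0.28669832  3.42456765 -2.43948524] [ 0.92712469 -0.01349874  0.22845527] 0.019288776040957578
-0.9571590462495891 [ 0.52437685 -0.17969912]
[(np.float64(14210.48967950838), np.float64(14.999999999999998), 0, 5), (np.float64(14117.543797895938), np.float64(15.5), 0, 5), (np.float64(14073.370267622191), np.float64(14.500000000000002), 0, 5)]
```

The outline fit puts the corners at -45°, so wrench_turn is about 0.75–0.95 rad, which is inside the window. I'll back off the slack, pull out and lift.

{"op": "play_rows", "data": {"rows": [[0,0.002,0.042,0,-0.02],[0,0.002,0.042,0,-0.02],[0,0,0,0,0],[0,-0.05,0,0,0],[0,-0.07,0,0,0],[0,-0.08,0,0,0],[0,-0.08,0,0,0],[0,-0.08,0,0,0],[0,-0.04,0,0,0],[0,0,0,-0.2,0],[0,0,0,-0.3,0],[0,0,0,0,0]]}}

```text
clock: 21.35
position: [0.4199, -0.0647, 0.3302]
ee_rot: [-3.137, -0.008, -0.834]
wrist_force: [-0.3, -1.2, -2.7]
gripper_width: 0.0192
grip_force: 40.0
```

```bash
python3 - <<'E'
from h import *
st=robot.get_state();print(st['wrist_force'],st['wrist_torque'],st['gripper_width'])
plan(.4797,.2557,.3318,.203)
E
```

```text
[-0.33440527 -1.15870745 -2.70791323] [ 0.13924447  0.02578064 -0.04273154] 0.019199459933577058
units xyz [-1.313 -1.731 -0.013] turn -0.33 q6 2.118 yaw -0.834 t 21.35
```

{"op": "play_rows", "data": {"rows": [[0,0,0,0,-0.047],[0,0,0,0,-0.047],[0,0,0,0,-0.047],[0,0,0,0,-0.047],[0,0,0,0,-0.047],[0,0,0,0,-0.047],[0,0,0,0,-0.048],[0,0,0,0,0]]}}

```text
clock: 22.35
position: [0.4185, -0.0643, 0.3244]
ee_rot: [-3.141, 0.003, 0.201]
wrist_force: [0.6, 0.3, -2.3]
gripper_width: 0.0194
grip_force: 40.0
```

```bash
python3 - <<'E'
from h import *
plan(.4797,.2557,.3318,.203)
E
```

```text
units xyz [ 0.826 -2.009 -0.05 ] turn -0.0006 q6 1.083 yaw 0.201 t 22.35
```

{"op": "play_rows", "data": {"rows": [[0,0.103,-0.251,0,0],[0,0.103,-0.251,0,0],[0,0.103,-0.251,0,0],[0,0.103,-0.251,0,0],[0,0.103,-0.251,0,0],[0,0.103,-0.251,0,0],[0,0.103,-0.251,0,0],[0,0.103,-0.251,0,0],[0,0,0,0,0],[0,0,0,0.25,0],[0,0,0,0.25,0],[0,0,0,0,0]]}}

```text
clock: 23.85
position: [0.4775, 0.2541, 0.2467]
ee_rot: [3.139, 0.01, 0.201]
wrist_force: [0.0, 0.2, -2.8]
gripper_width: 0.0193
grip_force: 40.0
```

```bash
python3 - <<'E'
from h import *
plan(.4797,.2557,.2075,.203);print(robot.get_state()['wrist_force'])
c,T=T_cam('wrist',robot.get_state())
st=robot.get_state();im=robot.camera('wrist');cv2.imwrite('pics/w11.png',im)
E
```

```text
units xyz [ 0.019 -0.008  0.261] turn -0.0007 q6 1.754 yaw 0.201 t 23.85
[ 0.04229022  0.20598203 -2.75766844]
```

{"op": "play_rows", "data": {"rows": [[0,0.01,-0.008,0.1,0],[0,0.009,0,0.08,0],[0,0,0,0.04,0],[0,0,0,0.02,0],[0,0,0,0.015,0],[0,0,0,0,0]]}}

```text
clock: 24.65
position: [0.4818, 0.2573, 0.213]
ee_rot: [3.142, -0.0, 0.203]
wrist_force: [0.4, 0.1, -2.0]
gripper_width: 0.0192
grip_force: 40.0
```

```bash
python3 - <<'E'
from h import *
plan(.4797,.2557,.2065,.203);s=robot.get_state();print(s['wrist_force'],s['wrist_torque'])
E
```

```text
units xyz [-0.016  0.007  0.043] turn 0.0 q6 1.754 yaw 0.203 t 24.65
[ 0.44485021  0.08086623 -1.97480785] [ 0.03591486  0.10926471 -0.03519139]
```

{"op": "play_rows", "data": {"rows": [[0,0,0,0.015,0],[0,0,0,0.015,0],[0,0,0,0.01,0],[0,0,0,0,0],[0,0,0,0,0]]}}

```text
clock: 25.28
position: [0.4818, 0.2573, 0.207]
ee_rot: [3.142, -0.0, 0.203]
wrist_force: [-0.4, -0.1, -2.1]
gripper_width: 0.0195
grip_force: 40.0
```

```bash
python3 - <<'E'
from h import *
plan(.4797,.2557,.2065,.203);s=robot.get_state();print(s['wrist_force'],s['wrist_torque'])
E
```

```text
units xyz [-0.016  0.007  0.003] turn 0.0 q6 1.754 yaw 0.203 t 25.275
[-0.43172244 -0.14906615 -2.11061284] [-0.04096881  0.10232442  0.04269847]
```

{"op": "play_rows", "data": {"rows": [[0,0,0,0.007,0],[0,0,0,0,0]]}}

```text
clock: 25.52
position: [0.4818, 0.2573, 0.2065]
ee_rot: [3.142, -0.0, 0.203]
wrist_force: [-2.0, -0.7, 1.6]
gripper_width: 0.0191
grip_force: 40.0
```

{"op": "play_rows", "data": {"rows": [[0,0,0,0.007,0],[0,0,0,0,0]]}}

```text
clock: 25.78
position: [0.4818, 0.2573, 0.2064]
ee_rot: [3.142, -0.001, 0.203]
wrist_force: [-3.2, -1.7, 7.4]
gripper_width: 0.0194
grip_force: 40.0
```

The force turned positive, so the spanner is resting on the mat. I'll release and lift away.

{"op": "play_rows", "data": {"rows": [[0.5,0,0,0,0],[0.5,0,0,0,0],[0.5,0,0,0,0],[0.5,0,0,0,0],[0.5,0,0,-0.1,0],[0.5,0,0,-0.25,0],[0.5,-0.2,0,-0.3,0],[0.5,-0.3,0,-0.3,0],[0.5,0,0,-0.3,0],[0.5,0,0,0,0],[0.5,0,0,0,0]]}}

```text
clock: 27.15
position: [0.409, 0.2422, 0.3917]
ee_rot: [3.142, -0.0, 0.203]
wrist_force: [-0.0, 0.0, 0.1]
gripper_width: 0.0472
grip_force: 0.0
```

```bash
python3 - <<'E'
from h import *
s=robot.get_state();print(s['wrist_force'],s['position'],s['gripper_width'])
cv2.imwrite('pics/top12.png',robot.camera('top'));a=cv2.imread('pics/top12.png')
b=cv2.imread('pics/top0.png')
o=np.vstack([cv2.resize(i[120:270,150:420],None,fx=2,fy=2) for i in(b,a)]);cv2.imwrite('pics/cmp.png',o)
E
```

```text
[-0.02410764  0.0313511   0.05291875] [0.40897751 0.24219502 0.39166121] 0.04719724013262242
```

View pics/cmp.png

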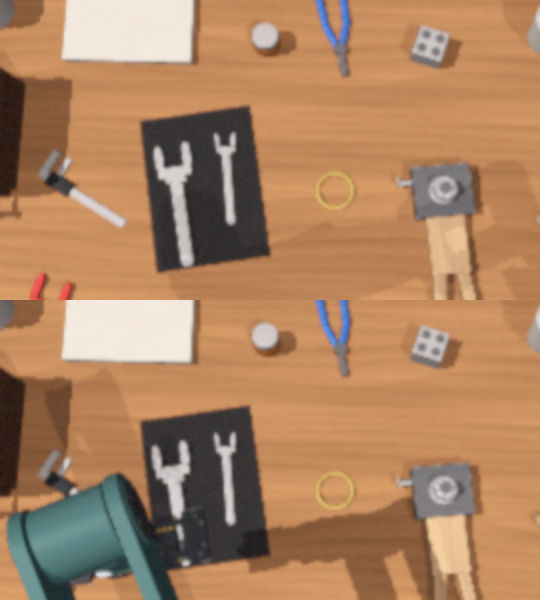

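The spanner is back in its original spot on the mat, with its jaw at (172,460). The small spanner and the other bystanders that show in this view haven't moved. The gripper is clear of everything.

```bash
python3 -c "
from bench import robot
print(robot.finish_job())"
```

```text
the job is handed in; nothing more can be done
None
```

I turned the nut finger-tight with the fingers and tightened it an estimated 0.75–0.95 rad further with the large steel spanner, then laid the spanner flat on the mat and handed the job in at about 27 s; no verdict came back.

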